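Set out the smear-making place round the tube rack

TASK

Take the four things off the green mat and set them out on the bench round the blue tube rack, square to it and as seen from the robot: the slide box centred in front of the rack, long sides parallel, with the flat round dish centred on top of it; the wide jar to the left of the rack and the slim bottle between them, both in line with the middle of the rack's left end. Leave gaps of about 4 cm between rack and box, rack and bottle, bottle and jar. Keep everything upright, let go of it, and do not disturb the mouse, the steel beaker or the tape roll.

Things in the scene. Friction and masses are not known exactly. Their poses are not given: they have to be found in the camera images.
- rack: low blue two-tier tube rack, fixed, 60 mm deep (x) by 100 mm long (y), frame 44 mm high, with eight short red-capped tubes reaching 66 mm. Larger racks at the far bench edge are scenery. Origin: centre of its underside on the bench; +y points left as seen from the robot, -x to its front (robot's side), turned up to 10 degrees. It is in the left or right half of the bench, the mat in the other
- mat: flat grey-green rubber mat, fixed, 260 mm (x) by 220 mm (y), 3 mm thick, on which the four things stand at the start, in two rows of two in any order. Origin: centre of its underside, on the bench
- slide_box: closed rectangular microscope-slide box, grey with a white lid, 44 mm (x) by 80 mm (y), 30 mm high, flat top, about 0.12 kg. Origin: centre of its underside; y along its long side. Gripped across its 44 mm width
- dish: flat round white lidded dish, solid, 56 mm in diameter over its lid (the upper 7 mm; the part below is 51 to 53 mm), 16 mm high, about 0.06 kg. Origin: centre of its underside, z up; it may have any yaw
- jar: wide round white specimen jar with a screw lid, body 51 mm and lid 54 mm in diameter (lid from 42 mm to the top), 58 mm high, about 0.12 kg. Origin: centre of its underside, z up; any yaw
- bottle: slim round amber bottle with a black cap, body 32 mm in diameter up to 42 mm above its foot, then a shoulder and a 22 mm cap (from 48 mm), 64 mm high in all, about 0.07 kg. Origin: centre of its underside, z up; any yaw
- mouse: black computer mouse, 100 by 56 mm, 33 mm high, lying to the right of the rack; a bystander to be left alone. Origin: centre of its underside
- beaker: small open steel beaker, 52 mm in diameter, 60 mm high, standing behind the rack; a bystander to be left alone. Origin: centre of its underside
- tape: roll of white tape lying flat, 70 mm in diameter, 19 mm high, behind the mat; a bystander to be left alone. Origin: centre of its underside
Things that resemble listed ones, but are neither listed nor needed, are in the scene too. What is shaped like the jar but purple or turquoise is not meant. Several things look just like the slide_box: the one meant starts farthest to the robot's right.

How it is judged:
By the outcome, as a careful person would: the job done as asked, in the order asked, and still so for the second after the job is handed in, with the robot touching nothing.
It also fails if it takes over 128 s, if anything falls off the work surface, if the arm or the gripper's body presses on something with over 40 N, if the wrist force passes 120 N, or if a joint passes its speed limit or range.

ROBOT

A 6-joint arm with a two-finger parallel gripper is mounted at the origin on the work surface. World frame = base frame: x ahead of the robot, y to its left, z up, the work surface at z = 0. Lengths are in mm, angles in rad, forces in N, time in s.
With the tool pointing down it reaches from about 275 to 825 mm from the base axis. Payload 4.9 kg.
Tool frame: the origin (TCP) lies at the very end of the fingers, on their centre line; the grasp point (between the pads) lies 19 mm behind it; z points along the fingers, y is the line along which they close (so a half turn about z gives the same grasp; the last joint's range is limited). The gripper opens to 85 mm and grips with 20 to 120 N. Pads are 22 mm wide; open, the fingers measure 114 mm over their backs; the gripper's body (76 mm by 85 mm) begins 54 mm behind the grasp point. The pads swing forward as they close: fully open they stand 13 mm farther back than shut.
Start: joints at [-1.275, 0.326, -0.193, 1.052, 0, 1.437], TCP at [229.192, -499.989, 231.281] pointing down, gripper open.
Joint ranges: [-2.65, 2.65], [-0.97, 1.79], [-1.3, 1.35], [-1.93, 2.1], [-1.47, 1.37], [-3.14, 3.14]. Speed limits (rad/s): [2.57, 2.57, 3.14, 3.14, 3.14, 3.14].

INTERFACE

Orientations are given as [roll, pitch, yaw] about the fixed x, y, z axes, in that order (R = Rz(yaw) Ry(pitch) Rx(roll)).
In Python, from bench import bot, solve_ik, imaging gives the robot as it stands. Calls block until the motion is done:
- bot.move_ptp(position, orientation): joint-space move of the TCP to a pose.
- bot.movel(position, rot=None, max_speed=150, threshold=None): straight line of the TCP; rot=None keeps the orientation; max_speed is the mean speed in mm/s. With threshold (N) it stops when the force on the tool has changed by that much, and returns True; else False.
- bot.move_j(angles): joint-space move.
- bot.grip(opening, effort=None): opening from 0.0 (shut) to 1.0 (fully open); effort is the grip in N (None keeps the last); returns when the fingers have stopped.
- bot.dwell(seconds).
- solve_ik(position, orientation): joint angles nearest the present ones, or None.
- bot.get_state(): the state.
- imaging.capture(name): name is "scene" or "side" or "wrist"; returns the picture (420x560x3 uint8, blue, green, red); there is no depth.
- imaging.camera_model(name): a dict with "K" (3x3 intrinsics, pixels), "position" and "rotation" of the camera in the world. Camera axes: x right, y up, looking along -z (the intrinsics and any distortion apply to the point x, -y, -z); pixel columns grow to the right and rows downward; lengths in mm; the calibration is good to about 2 mm. A picture is of the moment at which its call begins: read the wrist's pose just before it. camera_model takes no time and is no camera call; for the wrist camera it gives the pose at the moment of the call.
A pose or a line that the arm cannot do raises bot.IKError and nothing moves.
- bot.sign_off(): hands the job in; it is judged then, once.
The state is a dict: "t": time; "qpos": joint angles; "joint_velocities": joint speeds; "effort": joint torques, N m; "tcp_pos": TCP position; "orientation": TCP orientation; "contact_force": force on the tool from outside, world axes, zero at the start; "wrist_torque": the same for the moment, N m; "opening": opening from 0.0 (shut) to 1.0 (fully open); "gripper_force": force on a finger pad.
Only numpy, scipy, OpenCV 4.12 (cv2) and the standard library are available. Lean on these libraries where they do the work, as an engineer would, in place of code of your own. Each camera call takes 0.05 s, during which the arm holds its last target. There are 200 camera calls.

## Working session

There is one attempt and no reset: what is moved stays moved. The work goes in short steps, each a Python script; the robot and the scene stay as the last script left them, time stands still between calls to the robot, and variables do not carry over. Pictures are saved under pics/ and viewed, at most 14 in all, crops included, and the job is handed in when it is done.

```bash
ls; mkdir -p pics
python3 - <<'E'
from bench import bot, imaging
import cv2,numpy as np
for n in ["scene","side","wrist"]:
    im=imaging.capture(n); cv2.imwrite(f"pics/{n}0.png",im)
    m=imaging.camera_model(n); print(n,{k:np.round(v,3).tolist() if not isinstance(v,str) else v for k,v in m.items()})
s=bot.get_state();print(s["t"],s["orientation"],s["tcp_pos"])
E
```

```text
pics
scene {'K': [[425.15, 0.0, 280.961], [0.0, 425.15, 206.899], [0.0, 0.0, 1.0]], 'position': [1238.878, 37.769, 828.838], 'rotation': [0.689, 0.003, 1.579]}
side {'K': [[422.166, 0.0, 288.6], [0.0, 422.166, 212.648], [0.0, 0.0, 1.0]], 'position': [184.467, -403.264, 689.845], 'rotation': [0.746, -0.017, -0.735]}
wrist {'K': [[311.356, 0.0, 280.81], [0.0, 311.356, 213.068], [0.0, 0.0, 1.0]], 'position': [303.638, -464.931, 373.457], 'rotation': [-0.326, 0.002, -1.142]}
0.15 [-3.14028225e+00 -1.43879263e-04  4.29812695e-01] [ 229.05517898 -499.56071039  230.6767738 ]
```

View pics/scene0.png

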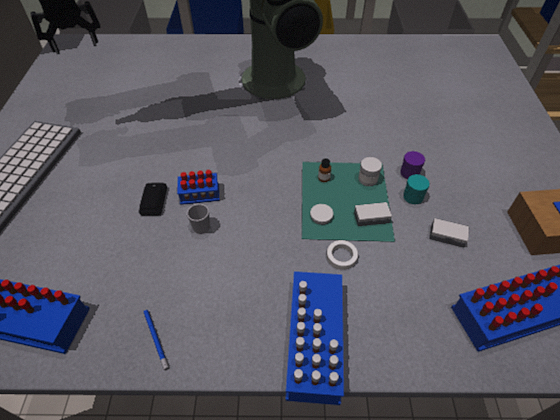

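View pics/side0.png

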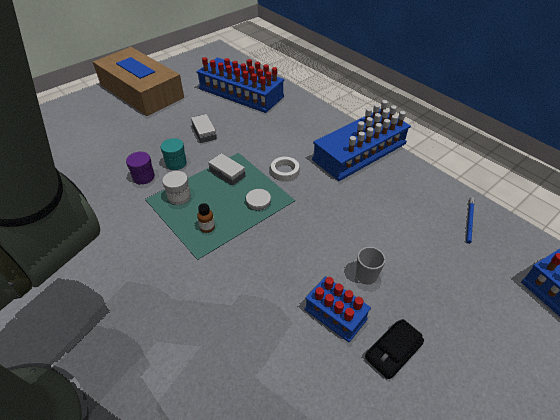

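The scene view, facing the robot, shows its right on the image left. The target rack is at (198,185) and the mat at (347,200). On the mat are the bottle (325,170), jar (371,171), dish (321,213) and box (373,213).

Lookalikes:
- **Boxes:** (373,213) on the mat and (450,232). The mat one lies farther to the robot's right, so I choose it.
- **Jars:** white (371,171), purple (413,165) and turquoise (416,189). I choose white.
- **Round things:** dish (321,213) and tape (342,254).
- **Racks:** the small one at (198,185), against the large ones at the far edge.

The side view agrees: box (227,167), jar (176,186), bottle (205,218), dish (258,200), rack (338,305).

```bash
cat > h.py <<'E'
from bench import bot, solve_ik, imaging
import cv2, numpy as np
from scipy.spatial.transform import Rotation as Ro
def cast(m,uv,z):
    """pixels -> world xy on plane z"""
    uv=np.atleast_2d(np.asarray(uv,float)); d=np.c_[uv,np.ones(len(uv))]@np.linalg.inv(m["K"]).T
    d=d*[1,-1,-1]@Ro.from_euler("xyz",m["rotation"]).as_matrix().T
    p=np.asarray(m["position"]); return (p+d*((z-p[2])/d[:,2])[:,None])[:,:2]
def proj(m,P):
    P=np.atleast_2d(np.asarray(P,float))
    c=(P-m["position"])@Ro.from_euler("xyz",m["rotation"]).as_matrix()*[1,-1,-1]
    q=c@np.asarray(m["K"]).T; return q[:,:2]/q[:,2:]
DOWN=lambda yaw:[np.pi,0,yaw]
def shot(name,f):
    m=imaging.camera_model(name); im=imaging.capture(name); cv2.imwrite(f"pics/{f}.png",im)
    np.savez(f"pics/{f}.npz",K=m["K"],position=m["position"],rotation=m["rotation"]); return m,im
def load(f): return dict(np.load(f"pics/{f}.npz")),cv2.imread(f"pics/{f}.png")
E
python3 - <<'E'
from h import *
for n,pts in (("scene",[(325,161,64),(371,162,58),(321,212,19),(373,211,33),(198,176,66),(347,200,3),(342,250,19)]),("side",[(205,210,67),(175,178,61),(258,198,19),(227,165,33),(338,295,66)])):
    m=imaging.camera_model(n)
    for u,v,z in pts: print(n,(u,v),cast(m,(u,v),z).round())
def view(x,y,yaw,f):   # TCP placed so that the camera looks at x,y
    bot.move_ptp([x+40*np.cos(yaw),y+40*np.sin(yaw),240],DOWN(yaw)); bot.dwell(.3); return shot("wrist",f)
view(560,-170,0.0,"w_rack"); view(560,150,0.0,"w_mat")
s=bot.get_state();print(s["t"],s["tcp_pos"],s["qpos"].round(2) if hasattr(s["qpos"],"round") else s["qpos"])
E
```

```text
scene (325, 161) [[456. 142.]]
scene (371, 162) [[453. 260.]]
scene (321, 212) [[587. 128.]]
scene (373, 211) [[595. 251.]]
scene (198, 176) [[ 512. -176.]]
scene (347, 200) [[535. 198.]]
scene (342, 250) [[698. 170.]]
side (205, 210) [[456. 133.]]
side (175, 178) [[464. 260.]]
side (258, 198) [[587. 127.]]
side (227, 165) [[593. 248.]]
side (338, 295) [[ 514. -181.]]
7.3917 [600.01714474 149.95758026 240.0122547 ] [ 0.13  0.45  0.02  1.14 -0.   -3.02]
```

View pics/w_rack.png

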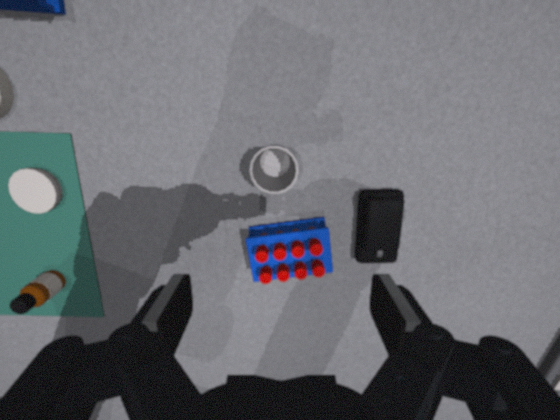

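View pics/w_mat.png

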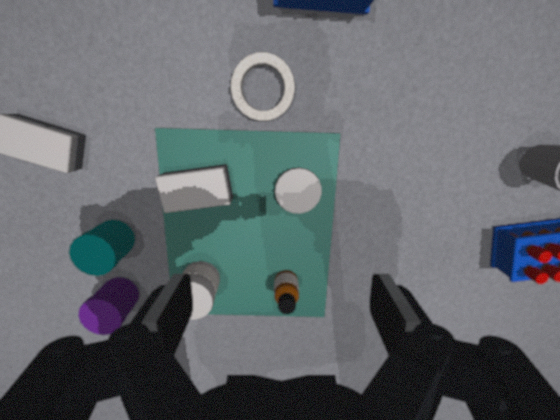

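The rack view shows the rack at (290,250) with 8 red caps, the beaker at (274,170) and the mouse at (379,225). The mat view shows the box at (193,188), dish (298,190), bottle cap (287,303), and the jar at (197,295) partly behind a finger. I'll take one more mat view from farther back, then measure.

```bash
cat > meas.py <<'E'
from h import *
def blobs(mask,amin):
    n,l,s,c=cv2.connectedComponentsWithStats(mask.astype(np.uint8)*255)
    return [(c[i],s[i],l==i) for i in range(1,n) if s[i][4]>=amin]
def red(im):
    h=cv2.cvtColor(im,cv2.COLOR_BGR2HSV); return ((h[...,0]<8)|(h[...,0]>172))&(h[...,1]>150)&(h[...,2]>70)
def white(im,v=150):
    h=cv2.cvtColor(im,cv2.COLOR_BGR2HSV); return (h[...,1]<50)&(h[...,2]>v)
def caps(f,box):
    m,im=load(f); x0,y0,x1,y1=box; k=np.zeros(im.shape[:2],bool); k[y0:y1,x0:x1]=1
    return cast(m,[b[0] for b in blobs(red(im)&k,15)],63)
E
python3 - <<'E'
from meas import *
yaw=0
bot.move_ptp([520,195,240],DOWN(0)); bot.dwell(.3); shot("wrist","w_mat2")
for f,b in (("w_rack",(230,220,345,300)),("scene0",(170,160,230,205)),("side0",(300,265,375,340))):
    if f!="w_rack":
        n=f[:-1];m=imaging.camera_model(n);np.savez(f"pics/{f}.npz",**{k:m[k] for k in("K","position","rotation")})
    c=caps(f,b); r=cv2.minAreaRect(c.astype(np.float32)); print(f,len(c),c.mean(0).round(1),r)
    print(c.round(0).tolist())
for f in("w_mat","w_mat2"):
    m,im=load(f)
    for c,s,k in blobs(white(im),100):
        print(f,c.round(),s,cast(m,c,19).round(1))
E
```

```text
w_rack 8 [ 515.4 -180.2] ((515.3933715820312, -180.18942260742188), (27.915613174438477, 61.35148620605469), 7.552567958831787)
[[533.0, -209.0], [531.0, -188.0], [528.0, -168.0], [525.0, -148.0], [506.0, -212.0], [503.0, -192.0], [500.0, -172.0], [498.0, -152.0]]
scene0 8 [ 512.8 -182.2] ((513.3151245117188, -182.34255981445312), (28.929035186767578, 62.91823959350586), 6.4735493659973145)
[[500.0, -194.0], [498.0, -174.0], [495.0, -153.0], [503.0, -215.0], [521.0, -150.0], [528.0, -190.0], [526.0, -170.0], [530.0, -211.0]]
side0 8 [ 514.1 -183. ] ((514.3348388671875, -183.0769805908203), (28.255516052246094, 62.00623321533203), 8.398411750793457)
[[524.0, -150.0], [526.0, -171.0], [496.0, -154.0], [529.0, -191.0], [499.0, -175.0], [532.0, -212.0], [502.0, -195.0], [505.0, -215.0]]
w_mat [262.  85.] [ 231   52   64   68 1765] [[705.1 170.6]]
w_mat [ 34. 144.] [   0  115   71   58 2617] [[642.9 434. ]]
w_mat [195. 182.] [ 155  169   73   30 1300] [[598.  252.6]]
w_mat [298. 190.] [ 276  169   45   43 1505] [[588.2 130.1]]
w_mat [200. 301.] [191 283  21  37 577] [[431.8 260.7]]
w_mat2 [305.  22.] [ 271    0   69   41 1074] [[685.7 170.6]]
w_mat2 [55. 65.] [  16   32   81   67 3404] [[646.  434.6]]
w_mat2 [227. 119.] [ 187   94   79   50 2985] [[591.4 255.3]]
w_mat2 [339. 122.] [ 315   96   50   53 2023] [[587.4 129.5]]
w_mat2 [229. 247.] [206 231  41  31 805] [[433.4 261.3]]
```

View pics/w_mat2.png

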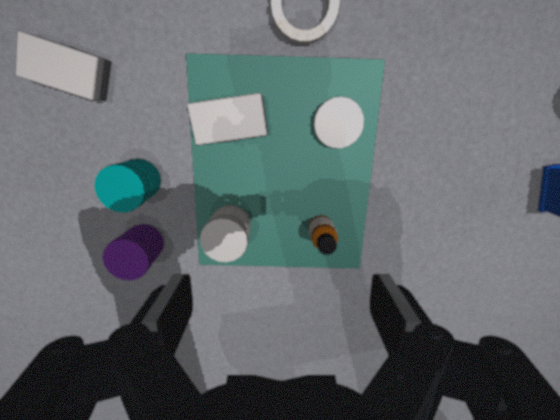

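The second mat view shows the box at (228,118), dish (339,122), jar lid (224,241) and bottle cap (326,243), all unobstructed. Next I measure them at their own top heights and check the sizes.

```bash
cat > fin.py <<'E'
from meas import *
m,im=load("w_mat2")
hsv=cv2.cvtColor(im,cv2.COLOR_BGR2HSV)
def pick(mask,uv,z):
    b=min(blobs(mask,40),key=lambda b:np.hypot(*(b[0]-uv)))
    c=max(cv2.findContours(b[2].astype(np.uint8),cv2.RETR_EXTERNAL,cv2.CHAIN_APPROX_NONE)[0],key=cv2.contourArea)
    return cast(m,c[:,0],z).astype(np.float32)
for nm,uv,z,mk in (("box",(228,118),33,white(im,140)),("dish",(339,122),19,white(im,140)),("jar",(224,241),61,white(im,125)),("jar2",(224,241),61,white(im,150)),("bottle",(326,243),67,hsv[...,2]<40)):
    p=pick(mk,uv,z)
    if nm=="box": print(nm,cv2.minAreaRect(p))
    else: print(nm,cv2.minEnclosingCircle(p),cv2.fitEllipse(p))
for px in((224,241),(205,240),(243,241),(224,258),(228,222),(228,212)): print(px,im[px[1],px[0]])
# rack body front edge / ends
m,im=load("w_rack");h=cv2.cvtColor(im,cv2.COLOR_BGR2HSV)
k=((h[...,0]>105)&(h[...,0]<130)&(h[...,1]>120)&(h[...,2]>60));k[:200]=0
p=pick(k,(290,250),44); th=np.radians(7.5); R=np.array([[np.cos(th),np.sin(th)],[-np.sin(th),np.cos(th)]])
q=(p-[514.3,-181.7])@R.T; print("rack local at z44",q.min(0),q.max(0),cv2.minAreaRect(p))
f=q[np.abs(q[:,1])<40]; f=f[f[:,0]<-15]; print("front edge fit",np.polyfit(f[:,1],f[:,0],1))
E
python3 fin.py
```

```text
box ((591.0280151367188, 254.06576538085938), (43.77515411376953, 81.01651000976562), 7.719549655914307)
dish ((586.5872192382812, 130.181640625), 28.49952507019043) ((586.7478637695312, 129.59474182128906), (54.68424606323242, 55.728675842285156), 102.53350067138672)
jar ((458.26397705078125, 259.08660888671875), 26.81977081298828) ((456.21783447265625, 255.26173400878906), (38.46034240722656, 52.608741760253906), 49.50983428955078)
jar2 ((458.23382568359375, 258.529541015625), 26.004661560058594) ((452.7010803222656, 254.1219482421875), (28.779401779174805, 51.233985900878906), 35.41680145263672)
bottle ((460.17852783203125, 145.2718048095703), 11.8997163772583) ((460.2984313964844, 145.2846221923828), (18.093826293945312, 23.31085777282715), 111.40421295166016)
(224, 241) [184 186 191]
(205, 240) [121 120 123]
(243, 241) [187 189 192]
(224, 258) [179 183 187]
(228, 222) [121 120 127]
(228, 212) [87 88 89]
rack local at z44 [-30.24585865 -47.95561891] [43.29122197 51.33295088] ((520.5601806640625, -179.14015197753906), (72.9791488647461, 99.08602142333984), 7.873533248901367)
front edge fit [ -0.03262812 -22.47889245]
```

Run:
```python
import cv2
a=cv2.imread("pics/w_mat2.png")[40:275,180:390];b=cv2.imread("pics/w_rack.png")[140:300,225:345]
a=cv2.resize(a,None,fx=2,fy=2);b=cv2.resize(b,None,fx=2.5,fy=2.5)
c=cv2.copyMakeBorder(b,0,a.shape[0]-b.shape[0],0,0,cv2.BORDER_CONSTANT)
cv2.imwrite("pics/crop1.png",cv2.hconcat([a,c]))
```

```text
(no output)
```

View pics/crop1.png

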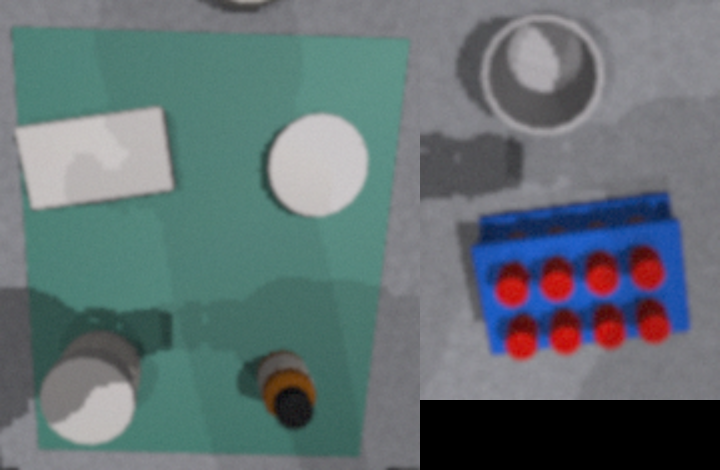

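The crop confirms my choice: the box is 43.8×81 mm with yaw 7.7°, the dish is 56 mm, the jar lid 54 mm and the bottle cap about 23 mm. The rack's front edge and ends fit 60×100 at about (514.5,−181), yaw 7.5°. Now I move the box, then the dish.

```bash
cat > pp.py <<'E'
from h import *
RACK=np.array([514.5,-181.0]); TH=np.radians(7.5)
def loc(x,y): c,s=np.cos(TH),np.sin(TH); return RACK+[c*x-s*y,s*x+c*y]
YP=TH+np.pi/2
def pick(xy,yaw,z,op,effort=40,up=170):
    bot.grip(op,effort); bot.move_ptp([*xy,up],DOWN(yaw)); bot.movel([*xy,z+25],max_speed=250)
    hit=bot.movel([*xy,z],max_speed=60,threshold=8); s=bot.get_state(); print("down",hit,s["tcp_pos"].round(1))
    bot.grip(0,effort); bot.movel([*xy,up],max_speed=200)
    s=bot.get_state(); print("held: opening",round(s["opening"],3),"force",np.round(s["gripper_force"],1),"t",round(s["t"],1))
def place(xy,z,op,up=170):
    bot.move_ptp([*xy,up],DOWN(YP)); bot.movel([*xy,z+20],max_speed=200); bot.dwell(.2)
    hit=bot.movel([*xy,z],max_speed=30,threshold=4); s=bot.get_state(); print("set",hit,s["tcp_pos"].round(1),np.round(s["contact_force"],1))
    bot.grip(op); bot.movel([*xy,z+40],max_speed=120); bot.movel([*xy,up],max_speed=250); print("t",round(bot.get_state()["t"],1))
E
python3 - <<'E'
from pp import *
print(loc(-92,0),loc(0,106),loc(0,189))
pick((591,254.1),np.radians(7.7)+np.pi/2,8,.85)
place(loc(-92,0),5.3,.72)
bot.move_ptp([500,-110,240],DOWN(0)); bot.dwell(.3); shot("wrist","w_box")
E
```

```text
[ 423.28707275 -193.00840968] [500.66422362 -75.90684469] [489.83054967   6.3830788 ]
down False [590.7 254.    7.7]
held: opening 0.506 force 42.3 t 14.9
set True [ 422.9 -192.8    5.5] [0.5 0.2 5.1]
t 19.8
```

View pics/w_box.png

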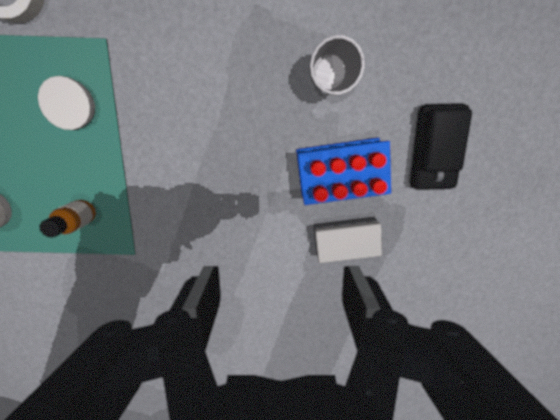

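The box stands in front of the rack at (349,242), upright, with the rack at (344,171). Measuring their relative pose before the dish goes on.

```bash
cat > chk.py <<'E'
from meas import *
import sys
def box_rack(f,uv,rb,z=30,v=130):
    m,im=load(f); k=white(im,v)
    b=min(blobs(k,200),key=lambda b:np.hypot(*(b[0]-uv)))
    c=max(cv2.findContours(b[2].astype(np.uint8),cv2.RETR_EXTERNAL,cv2.CHAIN_APPROX_NONE)[0],key=cv2.contourArea)
    print("box",cv2.minAreaRect(cast(m,c[:,0],z).astype(np.float32)))
    cp=caps(f,rb); r=cv2.minAreaRect(cp.astype(np.float32)); print("caps",len(cp),cp.mean(0).round(1),r[1],r[2])
    h=cv2.cvtColor(im,cv2.COLOR_BGR2HSV); k=(h[...,0]>105)&(h[...,0]<130)&(h[...,1]>120)&(h[...,2]>60)
    x0,y0,x1,y1=rb; k2=k*0; k2[y0-15:y1+15,x0-15:x1+15]=k[y0-15:y1+15,x0-15:x1+15]
    b=max(blobs(k2,200),key=lambda b:b[1][4]); c=max(cv2.findContours(b[2].astype(np.uint8),cv2.RETR_EXTERNAL,cv2.CHAIN_APPROX_NONE)[0],key=cv2.contourArea)
    p=cast(m,c[:,0],44); t=np.radians(7.5); q=(p-[514.5,-181])@np.array([[np.cos(t),-np.sin(t)],[np.sin(t),np.cos(t)]]); print("rack local",q.min(0),q.max(0))
E
python3 -c "
from chk import *
box_rack('w_box',(349,242),(295,145,395,205))"
```

```text
box ((405.3092346191406, -182.6915283203125), (708.9693603515625, 551.037841796875), 89.91830444335938)
caps 8 [ 513.7 -179.6] (27.734498977661133, 61.14958190917969) 7.843120574951172
rack local [-30.79599619 -48.32396922] [33.31137614 51.76166991]
```

```bash
python3 -c "
from chk import *
m,im=load('w_box'); print(im[225:270:4,345].tolist())
for v in (150,160,170): box_rack('w_box',(349,242),(295,145,395,205),v=v)
n='scene';m,im=shot('scene','scene1');m,im=shot('side','side1')
"
```

```text
[[81, 80, 84], [174, 174, 178], [184, 185, 189], [187, 187, 191], [188, 188, 192], [185, 186, 190], [184, 184, 190], [180, 181, 186], [185, 184, 187], [135, 130, 130], [116, 112, 111], [32, 35, 33]]
box ((422.5204162597656, -194.05374145507812), (43.199424743652344, 78.94103240966797), 7.65293550491333)
caps 8 [ 513.7 -179.6] (27.734498977661133, 61.14958190917969) 7.843120574951172
rack local [-30.79599619 -48.32396922] [33.31137614 51.76166991]
box ((422.5572509765625, -193.7434844970703), (42.31656265258789, 77.6204833984375), 7.556397914886475)
caps 8 [ 513.7 -179.6] (27.734498977661133, 61.14958190917969) 7.843120574951172
rack local [-30.79599619 -48.32396922] [33.31137614 51.76166991]
box ((422.7190246582031, -193.72012329101562), (41.09900665283203, 77.12113189697266), 7.350492477416992)
caps 8 [ 513.7 -179.6] (27.734498977661133, 61.14958190917969) 7.843120574951172
rack local [-30.79599619 -48.32396922] [33.31137614 51.76166991]
```

```bash
python3 -c "
from chk import *
for f,rb in (('scene1',(170,160,230,205)),('side1',(300,265,375,340))):
    m,im=load(f); uv=proj(m,[[422.7,-193.4,30]])[0]; print(f,uv.round())
    for v in (140,160):
        box_rack(f,uv,rb,v=v)
a=[cv2.resize(load(f)[1][y-60:y+60,x-80:x+80],None,fx=2.5,fy=2.5) for f,x,y in (('scene1',200,170),('side1',320,320))]
cv2.imwrite('pics/crop2.png',cv2.hconcat(a))
"
```

```text
scene1 [198. 161.]
box ((423.2959899902344, -195.76248168945312), (42.22642517089844, 75.07302856445312), 7.674767971038818)
caps 7 [ 514.3 -186.4] (29.75723648071289, 61.7152099609375) 6.901769161224365
rack local [-30.87182947 -50.58197145] [32.21774586 49.4428055 ]
box ((595.6126708984375, 127.64781188964844), (49.49129867553711, 51.20905685424805), 0.3101632297039032)
caps 7 [ 514.3 -186.4] (29.75723648071289, 61.7152099609375) 6.901769161224365
rack local [-30.87182947 -50.58197145] [32.21774586 49.4428055 ]
side1 [304. 343.]
box ((314.321533203125, -63.705413818359375), (204.76998901367188, 400.81951904296875), 59.897064208984375)
caps 8 [ 512.4 -183.7] (28.127788543701172, 61.66490936279297) 8.149903297424316
rack local [-49.42959314 -58.28998461] [29.61956697 48.70320886]
box ((424.0537414550781, -195.18894958496094), (41.960758209228516, 78.55535888671875), 7.567193508148193)
caps 8 [ 512.4 -183.7] (28.127788543701172, 61.66490936279297) 8.149903297424316
rack local [-49.42959314 -58.28998461] [29.61956697 48.70320886]
```

View pics/crop2.png

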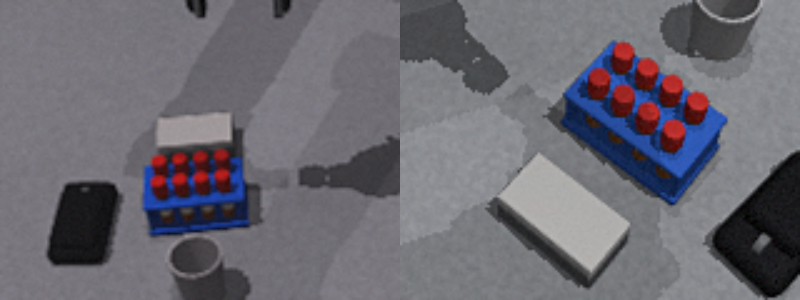

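The crops show the box upright and parallel to the rack. Averaged over the three views, it is about 1 mm off centre along y with a gap of about 40 mm, so I'm leaving it. Next come the dish and the jar.

```bash
sed -i 's/-181.0\])/-180.2])/' pp.py; sed -i 's/    s=bot.get_state(); print("held: opening"/    s=bot.get_state(); assert abs(s["opening"]*85-w)<7,s["opening"]; print("held: opening"/; s/def pick(xy,yaw,z,op,/def pick(xy,yaw,z,op,w,/' pp.py
python3 - <<'E'
from pp import *
pick((586.7,129.9),YP,5,.85,56)
place((422.8,-193.4),32.3,.8)
pick((458.3,258.9),YP,32,.85,54)
place(loc(0,189),29.3,.8)
bot.move_ptp([500,-60,240],DOWN(0)); bot.dwell(.3); shot("wrist","w_3")
E
```

```text
down False [586.4 130.    4.6]
held: opening 0.627 force 42.1 t 25.9
set True [ 422.4 -193.2   32.6] [ 0.1 -0.1  5. ]
t 30.2
down False [458.1 258.9  31.7]
held: opening 0.619 force 42.1 t 34.4
set True [489.3   7.2  29.7] [-0.3 -0.8  4.9]
t 38.3
```

View pics/w_3.png

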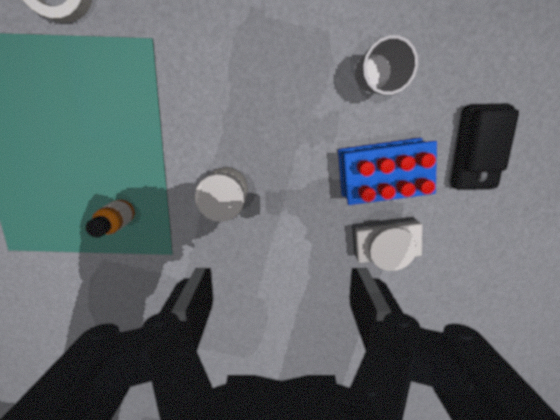

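The jar stands at (221,197), left of the rack. The dish sits on the box at (390,245), with the rack at (388,172). Now the bottle, then a check of everything.

Run:
```python
from pp import *
pick((460.2,145.3),YP,11,.7,32)
place(loc(0,106),8.3,.6,up=190)
bot.move_ptp([500,-100,260],DOWN(0)); bot.dwell(.3); shot("wrist","w_4"); shot("scene","scene4"); shot("side","side4")
print(bot.get_state()["t"])
```

```text
down False [459.9 145.3  10.7]
held: opening 0.363 force 39.6 t 44.0
set True [500.2 -75.    8.4] [-0.3  0.   4.3]
t 48.3
50.1833
```

View pics/w_4.png

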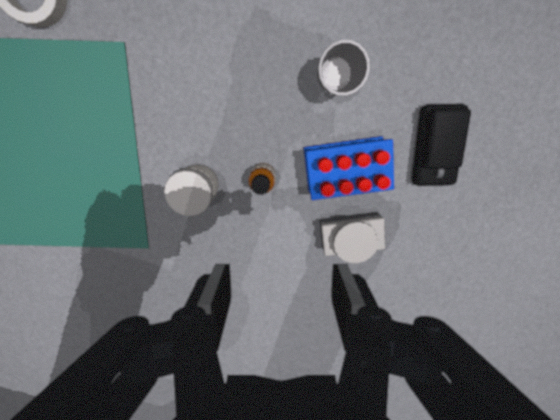

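View pics/side4.png

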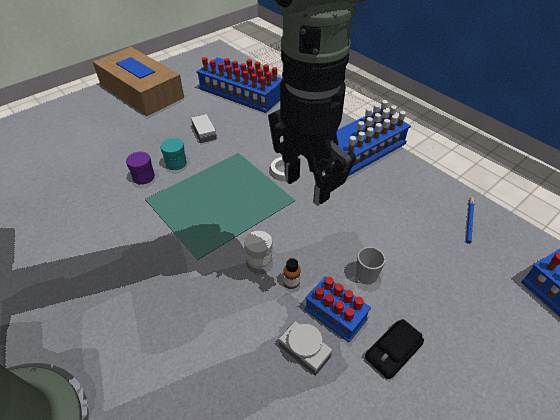

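The wrist view shows the jar at (189,192), bottle (262,183), rack (350,168) and box with dish (354,238). The side view shows everything upright and the bystanders unmoved. A final numeric check follows.

Run:
```python
from meas import *
m,im=load("w_4"); g=cv2.cvtColor(im,cv2.COLOR_BGR2GRAY); g=cv2.resize(g,None,fx=3,fy=3,interpolation=cv2.INTER_CUBIC)
cp=caps("w_4",(300,135,400,200)); rk=cp.mean(0); t=np.radians(7.6); R=np.array([[np.cos(t),-np.sin(t)],[np.sin(t),np.cos(t)]])
print("rack",rk, cv2.minAreaRect(cp.astype(np.float32))[2])
for nm,(u,v),z,d in (("jar",(189,192),58,54),("bottle",(262,183),64,22),("dish",(354,238),46,56)):
    r=d/2*311.4/(m["position"][2]-z)*3; x,y=int(u*3),int(v*3); w=int(r*1.6)
    c=cv2.HoughCircles(g[y-w:y+w,x-w:x+w],cv2.HOUGH_GRADIENT_ALT,1.5,500,param1=150,param2=.5,minRadius=int(r*.88),maxRadius=int(r*1.15))
    if c is None: print(nm,"none",r); continue
    for k in c[0][:2]:
        px=((k[0]+x-w+.5)/3-.5,(k[1]+y-w+.5)/3-.5); p=cast(m,px,z)[0]; print(nm,np.round(px,1),k[2]/r,p.round(1),"local",((p-rk)@R).round(1))
h=white(im,150)
m0=min(blobs(h,200),key=lambda b:np.hypot(*(b[0]-(354,236)))); print(m0[1])
vis=cv2.resize(im[130:275,150:410],None,fx=3,fy=3); cv2.imwrite("pics/crop4.png",vis)
```

```text
rack [ 513.64470201 -179.49192522] 7.907023906707764
jar [186.2 192.2] 0.9552708641671921 [490.5   9. ] local [  2.  189.9]
bottle [260.2 183.7] 0.9930186759018675 [501.8 -76.3] local [  1.9 103.9]
dish none 73.3407846664139
[ 334  219   51   45 1744]
```

View pics/crop4.png

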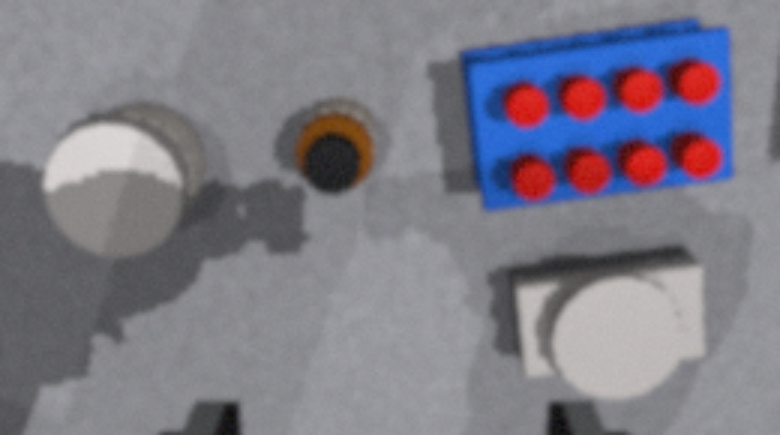

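Run:
```python
from meas import *
m,im=load("w_4"); print("dish",cast(m,(356.2,242.7),46),"jar",cast(m,(188.3,193),58))
# box top corners read in crop: BL(527,376) BR(705,356) TR(699,263) TL(515,281)
c=np.array([(527,376),(705,356),(699,263),(515,281)])/3+[150,130]; p=cast(m,c,30).astype(np.float32); print(cv2.minAreaRect(p))
```

```text
dish [[ 422.0145825  -193.34261361]] jar [[489.54523783   6.62748233]]
((423.8338623046875, -193.7136688232422), (45.345611572265625, 79.68453979492188), 7.0991106033325195)
```

The dish is centred on the box to within about 2 mm, both bottle gaps are 38–41 mm, and nothing else moved. Handing in.

```bash
python3 -c "
from bench import bot
print(bot.sign_off())"
```

```text
the job is handed in; nothing more can be done
None
```

The job is handed in at about 50 s: box in front of the rack with the dish on top, bottle and jar in line to its left, measured gaps 38–41 mm, and no bystander seen to have moved.

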